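Make up two dyeing kits in bay trays

ROBOT

A 7-joint arm with a two-finger parallel gripper is mounted at the origin on the work surface. World frame = base frame: x ahead of the robot, y to its left, z up, the work surface at z = 0. Lengths are in mm, angles in rad, forces in N, time in s.
With the tool pointing down it reaches from about 400 to 900 mm from the base axis. Payload 5.5 kg.
Tool frame: the origin (TCP) lies on the centre line of the jaws, within the pads' length; the fingertips stand 22 mm ahead of it and the grasp point (between the pads) lies 3 mm ahead of it; z points along the fingers, y is the line along which they close (so a half turn about z gives the same grasp; the last joint's range is limited). The gripper opens to 85 mm and grips with 20 to 120 N. Pads are 22 mm wide; open, the fingers measure 114 mm over their backs; the gripper's body (76 mm by 85 mm) begins 54 mm behind the grasp point. The pads swing forward as they close: fully open they stand 13 mm farther back than shut.
Start: joints at [-1.049, 0.501, -0.427, 1.55, 0.221, 1.138, -0.21], TCP at [166.311, 628.363, 253.31] pointing down, gripper open.
Joint ranges: [-2.88, 2.88], [-0.31, 2.03], [-1.54, 1.56], [0.2, 2.42], [-1.41, 4.55], [0.19, 2.02], [-2.57, 2.57]. Speed limits (rad/s): [2.57, 2.57, 3.14, 3.14, 3.14, 3.14, 3.14].

INTERFACE

Orientations are given as [roll, pitch, yaw] about the fixed x, y, z axes, in that order (R = Rz(yaw) Ry(pitch) Rx(roll)).
In Python, from station import r, optics gives the robot as it stands. The module is installed in compiled form; this text tells all that it offers.
- The arm moves only by the tool carry_out, never from a script. Its argument "commands" is a list of rows, each an object with "fingers": the opening, from -1 (shut) to 1 (fully open); "offset": the shift along the tool's x, y, z in units of 0.12 m (1.0 is 0.12 m), a list of three; "spin": the turn about the tool's z in units of 360 degrees (1.0 is 360 degrees). In form: [{"fingers": fingers, "offset": [tx, ty, tz], "spin": spin}, ...]. A call has 1 to 10 rows; each row shifts and turns the commanded pose from where the row before left it, along the tool's axes as they then stand; what a row does not reach is not made up. A row lasts 1/10 s, in which the tool goes at most 50 mm and 8.59 degrees, less where a joint would pass 70% of its speed; a pose out of reach is approached as far as the arm can. A call with a number of a shift or a turn outside -1 to 1 is refused whole. A call with a gripper value outside its range is refused whole. The fingers move at their own pace and stop on an object; "grip_force" is the grip in N (left out, the last holds). Time passes only in rows, so rows that do not move let the fingers close. It gives the time, the measured TCP pose, the force, the opening and the grip force at its end, in the units of the state.
- r.read_state(): the state, without advancing time (a new reading comes with each control period).
- optics.camera(name): name is "side" or "top" or "wrist"; returns a dict with "color" (420x560x3 uint8, red, green, blue), "mtx" (3x3 intrinsics, pixels), "xyz" and "rotation" of the camera in the world; the wrist camera has in their place "hand_eye" (4x4, takes a point from camera to tool coordinates, whose origin is the TCP and whose axes are the flange's). Camera axes: x right, y up, looking along -z (the intrinsics and any distortion apply to the point x, -y, -z); pixel columns grow to the right and rows downward; lengths in mm; the calibration is good to about 2 mm. A picture is of the moment at which its call begins: read the wrist's pose just before it. There is no depth.
- r.close_job(): hands the job in; it is judged then, once.
The state is a dict: "t": time; "joints": joint angles; "dq": joint speeds; "joint_efforts": joint torques, N m; "tool_pos": TCP position; "orientation": TCP orientation; "force": force on the tool from outside, world axes, zero at the start; "ft_torque": the same for the moment, N m; "width": finger opening in mm; "finger_force": force on a finger pad.
Only numpy, scipy, OpenCV 4.12 (cv2) and the standard library are available. Lean on these libraries where they do the work, as an engineer would, in place of code of your own. Each camera call takes 0.05 s, during which the arm holds its last target. There are 200 camera calls.

TASK

Make up the two kits from the stock on the dyeing bench. The long three-bay tray gets the spouted pouring can in its wide end bay, the round stamp in its middle bay and the tall tin in its narrow end bay; the short two-bay tray gets the square stamp in its wide bay and the short tin in its narrow bay. Stand each thing upright, flat on the floor of its bay, and leave the jar, the bowl and the spool where they are.

Things in the scene. Friction and masses are not known exactly. Their poses are not given: they have to be found in the camera images.
- long_tray: Fixed white tray with a black floor; all 4 mm thick, rim and dividers 22 mm high, 100 mm wide (y; inner 92). Origin: centre of underside, on the bench; x along its length. 260 mm long with three bays in a row. Wide bay: 100 x 92 mm inside, centre at x = -76 mm. Middle bay: 72 x 92 mm, centre at x = +14 mm. Narrow end bay: 72 x 92 mm, centre at x = +90 mm. All centres at y = 0.
- short_tray: Fixed white tray with a black floor; all 4 mm thick, rim and dividers 22 mm high, 100 mm wide (y; inner 92). Origin: centre of underside, on the bench; x along its length. 184 mm long with two bays. Narrow bay: 72 x 92 mm inside, centre at x = -52 mm. Wide bay: 100 x 92 mm, centre at x = +38 mm. Both centres at y = 0.
- pouring_can: Open steel pouring can: round body 56 mm in diameter, 75 mm tall, wall 3 mm. A thin spout rises along +x from height 36 mm to its tip, 58 mm from the axis, 78 mm high; a wire loop handle on -x reaches 48 mm from the axis, heights 33 to 68 mm. The +y and -y sides are bare. About 0.15 kg. Origin: centre of its underside; z up. Stands upright on the bench at the start.
- tall_tin: Closed plain steel slim cylinder tin, 44 mm in diameter, 90 mm tall, about 0.25 kg. Origin: centre of its underside; z up. Stands upright on the bench at the start.
- short_tin: Closed plain steel squat cylinder tin, 56 mm in diameter, 50 mm tall, about 0.15 kg. Origin: centre of its underside; z up. Stands upright on the bench at the start.
- square_stamp: Wooden hand stamp with a square base 54 x 54 mm (sides along x and y), 25 mm high, with a round knob handle on it: neck 22 mm in diameter, head 28 mm in diameter from 48 to 70 mm height (the top). About 0.12 kg. Origin: centre of its underside; z up. Stands upright on the bench at the start.
- round_stamp: Wooden hand stamp with a round base 50 mm in diameter, 25 mm high, with the same knob handle: head 28 mm in diameter from 48 to 70 mm height (70 mm = overall height). About 0.10 kg. Origin: centre of its underside; z up. Stands upright on the bench at the start.
- dye_jar: Bystander, to be left alone: closed amber glass jar with a black lid, 56 mm in diameter, 75 mm tall, loose. Origin: centre of its underside; z up. Stands upright on the bench at the start.
- paste_bowl: Bystander, to be left alone: blue ceramic bowl, 72 mm in diameter at the rim, 36 mm tall, loose. Origin: centre of its underside; z up. Stands upright on the bench at the start.
- spool: Bystander, to be left alone: dark wooden thread spool with flanges 48 mm in diameter, 50 mm tall, loose, standing on end. Origin: centre of its underside; z up.
There are look-alikes about, which are no part of the job. What is shaped like the square_stamp but pink or red is not meant.

How it is judged:
By the outcome, as a careful person would: the job done as asked, in the order asked, and still so for the second after the job is handed in, with the robot touching nothing.
It also fails if it takes over 115 s, if anything falls off the work surface, if the arm or the gripper's body presses on something with over 40 N, if the wrist force passes 120 N, or if a joint passes its speed limit or range.

## Working session

There is one attempt and no reset: what is moved stays moved. The work goes in short steps, Python scripts to look and compute and a tool call to move; the robot and the scene stay as the last step left them, time stands still between calls to the robot, and variables do not carry over. Pictures are saved under pics/ and viewed, at most 14 in all, crops included, and the job is handed in when it is done.

Besides the shell and the picture viewer there is one more tool, called as name(argument=value, ...) on one line, values as JSON. carry_out: Moves the arm, as the interface text tells. Its arguments: {"type":"object","properties":{"commands":{"type":"array","items":{"type":"object","properties":{"fingers":{"type":"number"},"offset":{"type":"array","items":{"type":"number"}},"spin":{"type":"number"}}}},"grip_force":{"type":"number"}},"required":["commands"]}

```bash
mkdir -p pics; ls; python3 - <<'E'
from station import r, optics
import cv2, numpy as np
print(r.read_state())
for n in ["side","top","wrist"]:
    c=optics.camera(n); cv2.imwrite(f"pics/{n}0.png",c["color"][:,:,::-1])
    np.set_printoptions(suppress=True,precision=4)
    print(n,{k:v for k,v in c.items() if k!="color"})
E
```

```text
pics
{'t': 0.0, 'joints': array([-1.04880639,  0.50184833, -0.42672366,  1.55141872,  0.22082369,
        1.13828435, -0.21030307]), 'dq': array([ 2.84479146e-04, -7.01162928e-04, -1.53085620e-04, -1.03669410e-03,
       -7.03051296e-05, -6.71146269e-04, -6.56018327e-04]), 'joint_efforts': array([ 2.63103902e-04, -5.69529533e+01, -5.81619278e+00, -2.80942404e+01,
        1.06862717e-02,  1.18386376e-02, -2.21680517e-05]), 'tool_pos': array([166.27243336, 627.72436312, 252.2660435 ]), 'orientation': array([-3.13968682e+00, -2.06675143e-05,  2.88279897e+00]), 'force': array([-0.52077123, -0.17985869, -0.07853678]), 'ft_torque': array([ 0.018272  , -0.01611559,  0.06934743]), 'finger_force': 0.0, 'width': 85.24898170296865}
side {'mtx': array([[505.8582,   0.    , 283.725 ],
       [  0.    , 505.8582, 203.8507],
       [  0.    ,   0.    ,   1.    ]]), 'xyz': array([ 151.713 , -909.4141,  581.0049]), 'rotation': array([ 1.0879,  0.0049, -0.3959])}
top {'mtx': array([[514.2688,   0.    , 273.9742],
       [  0.    , 514.2688, 210.6971],
       [  0.    ,   0.    ,   1.    ]]), 'xyz': array([364.3194,   4.6065, 963.1874]), 'rotation': array([ 0.1717, -0.022 , -1.5883])}
wrist {'mtx': array([[344.3169,   0.    , 278.6595],
       [  0.    , 344.3169, 212.1372],
       [  0.    ,   0.    ,   1.    ]]), 'hand_eye': array([[   0.0004,    0.9462,    0.3235,   84.7438],
       [   1.    ,   -0.0005,    0.    ,    1.3288],
       [   0.0002,    0.3235,   -0.9462, -120.8506],
       [   0.    ,    0.    ,    0.    ,    1.    ]])}
```

View pics/top0.png

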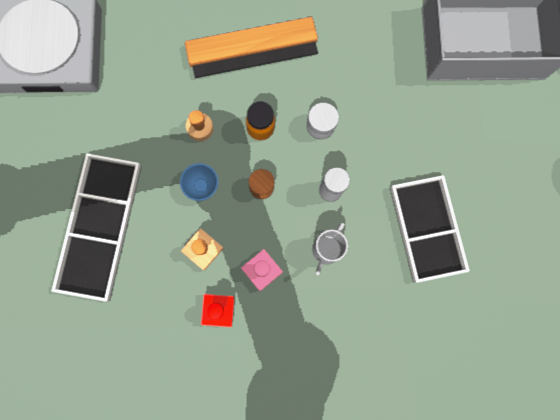

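View pics/side0.png

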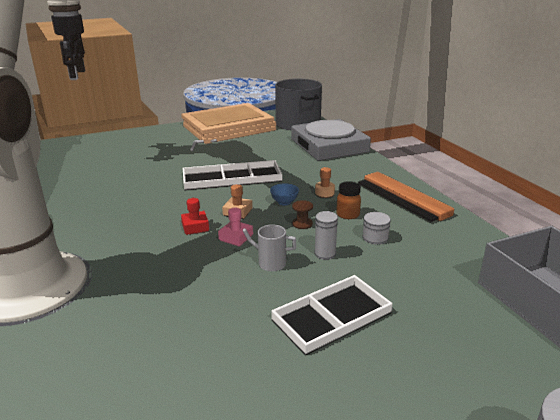

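Top view: stock wood-coloured round stamp at (199,125); tins at (323,120) short and (336,181) tall; can at (330,247). Square-stamp candidates are wooden (202,249), pink (262,269) and red (218,311). Only the wooden one fits, since pink and red are excluded. The enlarged crop below is to confirm that.

```bash
cat > h.py <<'E'
from station import r, optics
import cv2, numpy as np
from scipy.spatial.transform import Rotation as R
np.set_printoptions(suppress=True,precision=1)
def cam(n):
    s=r.read_state(); c=optics.camera(n)
    if n=="wrist":
        T=np.eye(4); T[:3,:3]=R.from_euler("xyz",s["orientation"]).as_matrix(); T[:3,3]=s["tool_pos"]
        M=T@c["hand_eye"]; c["Rm"]=M[:3,:3]; c["o"]=M[:3,3]
    else:
        c["Rm"]=R.from_euler("xyz",c["rotation"]).as_matrix(); c["o"]=c["xyz"]
    return c
def ray(c,u,v,z):
    K=c["mtx"]; d=c["Rm"]@np.array([(u-K[0,2])/K[0,0],-(v-K[1,2])/K[1,1],-1])
    return (c["o"]+d*(z-c["o"][2])/d[2])[:2]
def proj(c,p):
    q=c["Rm"].T@(np.asarray(p,float)-c["o"]); K=c["mtx"]
    return np.array([K[0,2]+K[0,0]*q[0]/-q[2],K[1,2]+K[1,1]*q[1]/q[2]])
E
python3 - <<'E'
import cv2
im=cv2.imread("pics/top0.png")
cv2.imwrite("pics/cropA.png",cv2.resize(im[95:335,160:360],None,fx=2.5,fy=2.5,interpolation=cv2.INTER_CUBIC))
hsv=cv2.cvtColor(im,cv2.COLOR_BGR2HSV)
for p in [(202,249),(199,125),(323,118),(337,180),(330,247),(250,250),(430,240),(300,300)]: print(p,hsv[p[1],p[0]])
E
```

```text
(202, 249) [ 17 161 245]
(199, 125) [ 13 156 106]
(323, 118) [  0   0 234]
(337, 180) [150   1 231]
(330, 247) [135   4 142]
(250, 250) [ 60  30 121]
(430, 240) [ 0  4 57]
(300, 300) [ 57  32 182]
```

View pics/cropA.png

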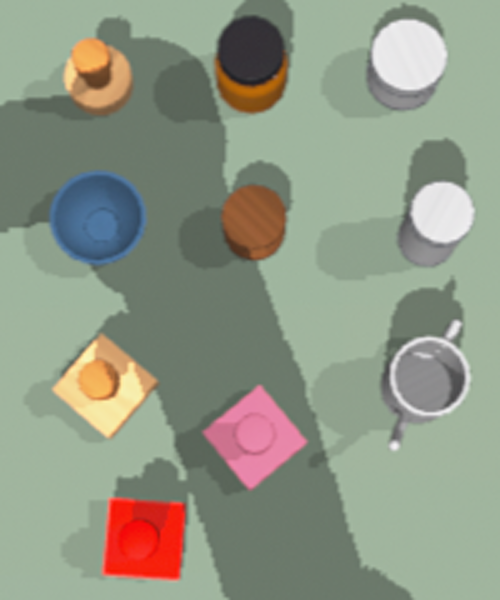

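The crop confirms the wooden square stamp at crop (105,385), i.e. image (202,249), with the pink at (262,269) and red at (218,311) excluded. The can's thin spout points lower-left with its tip at (318,273), and the handle is upper-right.

```bash
python3 - <<'E'
from h import *
c=cam("top"); im=c["color"]; hsv=cv2.cvtColor(im,cv2.COLOR_RGB2HSV).astype(int); H,S,V=hsv[...,0],hsv[...,1],hsv[...,2]
def big(m,box):
    x0,y0,x1,y1=box; k=np.zeros(m.shape,np.uint8); k[y0:y1,x0:x1]=m[y0:y1,x0:x1]
    return max(cv2.findContours(k,cv2.RETR_EXTERNAL,cv2.CHAIN_APPROX_NONE)[0],key=cv2.contourArea)
def ell(ct): return cv2.minEnclosingCircle(ct)
bright=(S<12)&(V>205)
for n,b,z in [("short_tin",(300,95,345,140),50),("tall_tin",(318,160,355,205),90)]:
    ct=big(bright,b); e=cv2.fitEllipse(ct); print(n,e,ray(c,*e[0],z), "r=",e[1][0]/2*(963-z)/514)
ct=big((S<20),(308,225,352,272)); m=np.zeros(im.shape[:2],np.uint8); cv2.drawContours(m,[ct],-1,1,-1)
m=cv2.morphologyEx(m,cv2.MORPH_OPEN,cv2.getStructuringElement(cv2.MORPH_ELLIPSE,(13,13)))
e=cv2.fitEllipse(big(m>0,(0,0,560,420))); print("can",e,ray(c,*e[0],75)); tip=ray(c,318,272,78); hd=ray(c,343,226,60); d=ray(c,*e[0],75)
print("tip",tip,tip-d,np.degrees(np.arctan2(*(tip-d)[::-1])),"handle",np.degrees(np.arctan2(*(d-hd)[::-1])), np.hypot(*(tip-d)),np.hypot(*(hd-d)))
wood=(H<25)&(S>70)
for n,b in [("square",(175,225,228,275)),("round",(182,105,218,145))]:
    ct=big(wood,b); rr=cv2.minAreaRect(ct); print(n,rr,cv2.boundingRect(ct),"base25",ray(c,*rr[0],25))
    ct=big((H<16)&(S>150),b) ; e=ell(ct); print("  head",e,ray(c,*e[0],65))
    bx=cv2.boxPoints(rr); q=np.array([ray(c,*p,25) for p in bx]); print(q.ravel(), np.degrees(np.arctan2(*(q[1]-q[0])[::-1])),np.degrees(np.arctan2(*(q[2]-q[1])[::-1])))
for n,b in [("long",(45,145,150,310)),("short",(380,165,480,290))]:
    ct=big((S<15)&(V>150),b); rr=cv2.minAreaRect(ct); bx=cv2.boxPoints(rr); q=np.array([ray(c,*p,22) for p in bx])
    print(n,rr,"centre",q.mean(0),q.ravel(),[np.hypot(*(q[i]-q[i-1])) for i in (1,2)],[np.degrees(np.arctan2(*(q[i]-q[i-1])[::-1])) for i in (1,2)])
for p in [(190,186)]: pass
for n,b,mm in [("bowl",(175,160,222,205),(H>100)&(H<120)&(S>100)),("jar",(240,95,280,145),(V<60)|((S>200)&(H<25)))]:
    e=ell(big(mm,b)); print(n,e,ray(c,*e[0],30))
E
```

```text
short_tin ((323.2917175292969, 116.46660614013672), (27.038484573364258, 28.565176010131836), 100.67961120605469) [ 699.5 -113.5] r= 24.013751376927594
tall_tin ((336.7884521484375, 179.4075164794922), (22.90713119506836, 23.549245834350586), 112.50291442871094) [ 569.4 -128. ] r= 19.453234954566806
can ((329.8917541503906, 246.1890411376953), (32.04666519165039, 36.426544189453125), 48.70046615600586) [ 454.2 -113.7]
tip [409.8 -91.3] [-44.4  22.5] 153.1592834784231 handle 144.32752489255597 49.730109260524145 45.752278317226015
square ((201.59291076660156, 248.89382934570312), (31.231931686401367, 30.667499542236328), 41.18592071533203) (181, 229, 42, 41) base25 [457.9 114.3]
  head ((199.5, 246.64285278320312), 7.788766384124756) [457.9 113.3]
[456.2 153.9 498.1 117.6 459.5  74.5 418.2 111. ] -40.954681591890036 -131.8269364891597
round ((199.0, 125.0), (30.0, 26.0), 90.0) (186, 110, 27, 31) base25 [693.9 120.7]
  head ((197.0, 120.0), 9.486932754516602) [689.4 119.5]
[724.1 145.7 723.7  96.1 664.   96.  664.6 145. ] -90.52178010167883 -179.82755464422252
long ((95.27703857421875, 226.947509765625), (57.31709289550781, 145.09640502929688), 13.240520477294922) centre [504.6 308.7] [386.7 383.6 648.4 336.4 621.7 231.3 361.7 283.4] [np.float64(265.98795174955256), np.float64(108.37070120777793)] [np.float64(-10.230678041108908), np.float64(-104.257279766799)]
short ((429.7647399902344, 228.05880737304688), (102.35002899169922, 55.78319549560547), 75.96376037597656) centre [ 492.  -308.1] [ 573.  -239.   598.  -343.7  410.  -375.6  387.2 -274.1] [np.float64(107.62092926879498), np.float64(190.60587139083256)] [np.float64(-76.5896703743805), np.float64(-170.35189514380144)]
bowl ((198.57913208007812, 181.4280548095703), 18.737226486206055) [582.8 120.1]
jar ((260.0, 120.09722137451172), 18.34429359436035) [700.8   4.7]
```

```bash
cat >> h.py <<'E'
def plan(*wps):
    """wps: (x,y,z,yawdeg or None); translation in tool axes in total units of 120 mm, spin in turns (spin after translating)"""
    s=r.read_state(); p=np.array(s["tool_pos"]); yaw=np.degrees(s["orientation"][2]); Rm=R.from_euler("xyz",s["orientation"]).as_matrix()
    print("t %.1f"%s["t"],"at",p,"yaw %.1f"%yaw)
    for w in wps:
        Rm=R.from_euler("xyz",[np.pi,0,np.radians(yaw)]).as_matrix()
        d=Rm.T@(np.array(w[:3])-p)/120; n=int(np.ceil(np.linalg.norm(d)*120/46))
        sp=0 if w[3] is None else ((yaw-w[3]+90)%180-90)
        print("to",w,"rows",n,"each",np.round(d/n,3).tolist(),"total",np.round(d,3).tolist(),"spin",round(sp/360,4),"=%.1f deg"%sp)
        p=np.array(w[:3]); yaw-=sp
E
python3 -c "
from h import *
plan((420,290,250,None),(454,-114,220,149))"
```

```text
t 0.2 at [166.2 628.  252.6] yaw 165.2
to (420, 290, 250, None) rows 10 each [-0.276, -0.218, 0.002] total [-2.765, -2.182, 0.022] spin 0.0 =0.0 deg
to (454, -114, 220, 149) rows 9 each [-0.126, -0.354, 0.028] total [-1.135, -3.182, 0.25] spin 0.0449 =16.2 deg
```

carry_out(commands=[{"offset": [-0.276, -0.218, 0]}, {"offset": [-0.276, -0.218, 0]}, {"offset": [-0.276, -0.218, 0]}, {"offset": [-0.276, -0.218, 0]}, {"offset": [-0.276, -0.218, 0]}, {"offset": [-0.276, -0.218, 0]}, {"offset": [-0.276, -0.218, 0]}, {"offset": [-0.276, -0.218, 0]}, {"offset": [-0.276, -0.218, 0]}, {"offset": [-0.276, -0.218, 0]}])

```text
schema error: expected keys fingers, offset, spin
```

```bash
python3 -c "
from h import *
c=cam('wrist'); cv2.imwrite('pics/w1.png',c['color'][:,:,::-1]); np.savez('w1.npz',**c)
plan((454,-114,220,149))"
```

```text
t 0.2 at [166.3 628.1 252.8] yaw 165.2
to (454, -114, 220, 149) rows 18 each [-0.217, -0.298, 0.015] total [-3.9, -5.365, 0.273] spin 0.0449 =16.2 deg
```

View pics/w1.png

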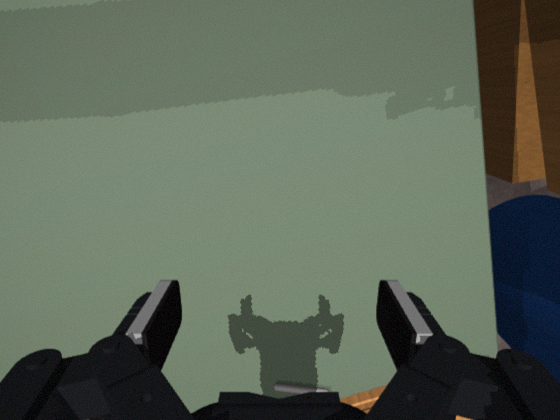

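The wrist view shows only bare bench (the move was refused for missing keys). The fingertips appear at about (165,290) and (395,290).

carry_out(commands=[{"fingers": 1, "spin": 0, "offset": [-0.276, -0.218, 0]}, {"fingers": 1, "spin": 0, "offset": [-0.276, -0.218, 0]}, {"fingers": 1, "spin": 0, "offset": [-0.276, -0.218, 0]}, {"fingers": 1, "spin": 0, "offset": [-0.276, -0.218, 0]}, {"fingers": 1, "spin": 0, "offset": [-0.276, -0.218, 0]}, {"fingers": 1, "spin": 0, "offset": [-0.276, -0.218, 0]}, {"fingers": 1, "spin": 0, "offset": [-0.276, -0.218, 0]}, {"fingers": 1, "spin": 0, "offset": [-0.276, -0.218, 0]}, {"fingers": 1, "spin": 0, "offset": [-0.276, -0.218, 0]}, {"fingers": 1, "spin": 0, "offset": [-0.276, -0.218, 0]}])

```text
t: 1.25
tool_pos: [420.4, 289.2, 253.5]
orientation: [3.141, 0.0, 2.883]
force: [1.2, 0.6, 0.3]
width: 85.5
finger_force: 0.0
```

```bash
python3 -c "
from h import *
c=cam('wrist'); cv2.imwrite('pics/w2.png',c['color'][:,:,::-1]); np.savez('w2.npz',**c)
plan((454,-114,220,149))"
```

```text
t 1.3 at [425.6 281.8 253.2] yaw 164.7
to (454, -114, 220, 149) rows 9 each [-0.122, -0.346, 0.031] total [-1.101, -3.118, 0.277] spin 0.0435 =15.7 deg
```

View pics/w2.png

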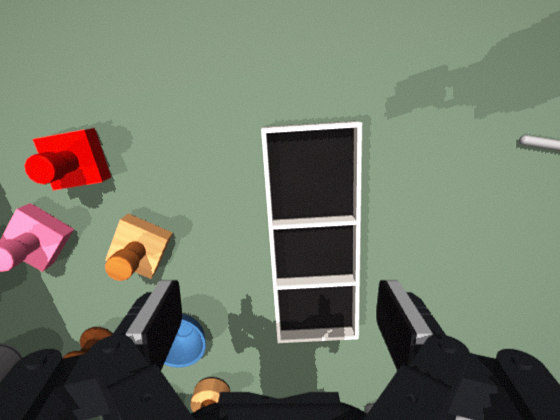

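Wrist view: the long tray's corners are at (263,127), (361,123), (357,339) and (279,342). Its wide bay (314,175) is the end nearest the robot, and the wooden square stamp is at (140,248).

carry_out(commands=[{"fingers": 1, "spin": 0.022, "offset": [0, 0, 0]}, {"fingers": 1, "spin": 0.022, "offset": [0, 0, 0]}])

```text
t: 1.5
tool_pos: [420.0, 289.9, 253.3]
orientation: [3.142, -0.0, 2.598]
force: [0.6, 0.1, -0.0]
width: 85.3
finger_force: 0.0
```

```bash
python3 -c "
from h import *
c=cam('wrist');c=cam('wrist'); im=c['color']; np.savez('w3.npz',**c)
hsv=cv2.cvtColor(im,cv2.COLOR_RGB2HSV); m=((hsv[...,1]<25)&(hsv[...,2]>150)).astype(np.uint8); m[:, :200]=0;m[:,420:]=0; m[380:]=0
ct=max(cv2.findContours(m,cv2.RETR_EXTERNAL,cv2.CHAIN_APPROX_NONE)[0],key=cv2.contourArea)
a=cv2.approxPolyDP(cv2.convexHull(ct),8,True)[:,0]; print(a.tolist())
q=np.array([ray(c,*p,22) for p in a]); print(q.tolist(), q.mean(0),[np.linalg.norm(q[i]-q[i-1]) for i in range(len(q))],[np.degrees(np.arctan2(*(q[i]-q[i-1])[::-1])) for i in range(len(q))])
plan((454,-114,220,149))"
```

```text
[[342, 101], [394, 280], [376, 323], [325, 337], [247, 136]]
[[384.90577624462287, 384.90133596153834], [590.9208610636439, 343.39003331424794], [633.3603950976158, 299.35182661298757], [619.0453213222277, 236.56297747144887], [364.7306239636732, 287.67951909587816]] [518.6 310.4] [np.float64(99.29309363807471), np.float64(210.15566473560344), np.float64(61.15944488371025), np.float64(64.40000709405014), np.float64(259.4009755575625)] [np.float64(78.27656074324744), np.float64(-11.392349771306945), np.float64(-46.05907905925663), np.float64(-102.84320293377655), np.float64(168.63514033872218)]
t 1.6 at [419.5 290.6 253.3] yaw 149.2
to (454, -114, 220, 149) rows 9 each [-0.219, -0.306, 0.031] total [-1.971, -2.75, 0.278] spin 0.0007 =0.2 deg
```

carry_out(commands=[{"fingers": 1, "spin": 0, "offset": [-0.219, -0.306, 0.02]}, {"fingers": 1, "spin": 0, "offset": [-0.219, -0.306, 0.02]}, {"fingers": 1, "spin": 0, "offset": [-0.219, -0.306, 0.02]}, {"fingers": 1, "spin": 0, "offset": [-0.219, -0.306, 0.02]}, {"fingers": 1, "spin": 0, "offset": [-0.219, -0.306, 0.02]}, {"fingers": 1, "spin": 0, "offset": [-0.219, -0.306, 0.02]}, {"fingers": 1, "spin": 0, "offset": [-0.219, -0.306, 0.02]}, {"fingers": 1, "spin": 0, "offset": [-0.219, -0.306, 0.02]}, {"fingers": 1, "spin": 0, "offset": [-0.219, -0.306, 0.02]}, {"fingers": 1, "spin": 0, "offset": [0, 0, 0]}])

```text
t: 2.6
tool_pos: [454.1, -120.7, 231.7]
orientation: [-3.139, 0.002, 2.601]
force: [-1.0, -0.1, -0.9]
width: 85.9
finger_force: 0.0
```

```bash
python3 -c "
from h import *
c=cam('wrist');c=cam('wrist'); cv2.imwrite('pics/w4.png',c['color'][:,:,::-1]); np.savez('w4.npz',**c)
plan((454,-114,60,149))
for p in [(454,-114,75),(410,-91,78),(569,-128,90),(699,-113,50)]: print(p,proj(c,p))"
```

```text
t 2.7 at [ 454.3 -114.9  231.5] yaw 149.4
to (454, -114, 60, 149) rows 4 each [0.001, 0.001, 0.357] total [0.006, 0.005, 1.429] spin 0.001 =0.4 deg
(454, -114, 75) [280.9 199. ]
(410, -91, 78) [277.6 139.7]
(569, -128, 90) [332.8 316.9]
(699, -113, 50) [394.5 374.5]
```

View pics/w4.png

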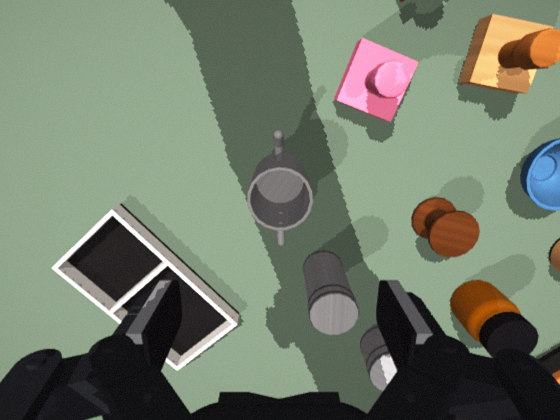

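Wrist view: can rim centre is at (281,199), exactly as predicted. The spout tip (278,134) and handle (281,238) lie along the tool x axis. The tall tin's top is at (333,313), and the short tray's corners are (119,207), (54,267), (178,368) and (239,323).

carry_out(commands=[{"fingers": 1, "spin": 0, "offset": [0, 0, 0.3]}, {"fingers": 1, "spin": 0, "offset": [0, 0, 0.35]}, {"fingers": 1, "spin": 0, "offset": [0, 0, 0.35]}, {"fingers": 1, "spin": 0, "offset": [0, 0, 0.3]}, {"fingers": 1, "spin": 0, "offset": [0, 0, 0.15]}, {"fingers": -1, "spin": 0, "offset": [0, 0, 0]}, {"fingers": -1, "spin": 0, "offset": [0, 0, 0]}, {"fingers": -1, "spin": 0, "offset": [0, 0, 0]}, {"fingers": -1, "spin": 0, "offset": [0, 0, 0]}, {"fingers": -1, "spin": 0, "offset": [0, 0, 0]}], grip_force=30)

```text
t: 3.7
tool_pos: [455.1, -114.1, 58.6]
orientation: [3.141, 0.002, 2.607]
force: [-0.1, 0.9, -2.1]
width: 56.0
finger_force: 32.2
```

```bash
python3 -c "
from h import *
c=dict(np.load('w4.npz')); im=c['color']; hsv=cv2.cvtColor(im,cv2.COLOR_RGB2HSV); m=((hsv[...,1]<25)&(hsv[...,2]>185)).astype(np.uint8); m[:, 260:]=0; m[:200]=0
ct=max(cv2.findContours(m,cv2.RETR_EXTERNAL,cv2.CHAIN_APPROX_NONE)[0],key=cv2.contourArea)
a=cv2.approxPolyDP(cv2.convexHull(ct),6,True)[:,0]; print(a.tolist())
q=np.array([ray(c,*p,22) for p in a]); print(q, q.mean(0),[np.linalg.norm(q[i]-q[i-1]) for i in range(len(q))],[np.degrees(np.arctan2(*(q[i]-q[i-1])[::-1])) for i in range(len(q))])
s=r.read_state(); print(s['width'],s['finger_force'],s['force'])
plan((454,-114,180,None),(428,325.5,180,168.6),(428,325.5,63,None))"
```

```text
[[111, 209], [236, 323], [177, 370], [51, 268]]
[[ 389.  -275. ]
 [ 568.5 -241.1]
 [ 588.6 -338.8]
 [ 408.  -373.7]] [ 488.5 -307.1] [np.float64(100.52841243579864), np.float64(182.69809078877785), np.float64(99.79648046382029), np.float64(183.9069848622685)] [np.float64(100.9082008981069), np.float64(10.697349758209478), np.float64(-78.39702098132601), np.float64(-169.07094624261595)]
56.02289479246573 32.21581544727087 [-0.1  0.9 -2.1]
t 3.7 at [ 455.1 -114.1   58.6] yaw 149.4
to (454, -114, 180, None) rows 3 each [0.003, -0.001, -0.337] total [0.009, -0.004, -1.011] spin 0.0 =0.0 deg
to (428, 325.5, 180, 168.6) rows 10 each [0.205, 0.304, 0.0] total [2.053, 3.041, 0.0] spin -0.0535 =-19.2 deg
to (428, 325.5, 63, None) rows 3 each [0.0, -0.0, 0.325] total [0.0, -0.0, 0.975] spin 0.0 =0.0 deg
```

carry_out(commands=[{"fingers": -1, "spin": 0, "offset": [0, 0, -0.25]}, {"fingers": -1, "spin": 0, "offset": [0, 0, -0.4]}, {"fingers": -1, "spin": 0, "offset": [0.1, 0.15, -0.36]}, {"fingers": -1, "spin": 0, "offset": [0.2, 0.3, 0]}, {"fingers": -1, "spin": 0, "offset": [0.2, 0.3, 0]}, {"fingers": -1, "spin": 0, "offset": [0.2, 0.3, 0]}, {"fingers": -1, "spin": 0, "offset": [0.2, 0.3, 0]}, {"fingers": -1, "spin": 0, "offset": [0.2, 0.3, 0]}, {"fingers": -1, "spin": 0, "offset": [0.2, 0.3, 0]}, {"fingers": -1, "spin": 0, "offset": [0.2, 0.3, 0]}])

```text
t: 4.7
tool_pos: [437.0, 211.5, 179.5]
orientation: [3.141, 0.001, 2.606]
force: [0.8, 0.4, -2.8]
width: 56.3
finger_force: 33.4
```

carry_out(commands=[{"fingers": -1, "spin": 0, "offset": [0.2, 0.3, 0]}, {"fingers": -1, "spin": 0, "offset": [0.2, 0.3, 0]}, {"fingers": -1, "spin": 0, "offset": [0.15, 0.19, 0]}, {"fingers": -1, "spin": -0.018, "offset": [0, 0, 0]}, {"fingers": -1, "spin": -0.018, "offset": [0, 0, 0]}, {"fingers": -1, "spin": -0.0175, "offset": [0, 0, 0]}, {"fingers": -1, "spin": 0, "offset": [0, 0, 0]}])

```text
t: 5.4
tool_pos: [428.8, 324.9, 179.1]
orientation: [3.141, 0.0, 2.943]
force: [0.4, 0.4, -2.1]
width: 56.0
finger_force: 33.4
```

```bash
python3 -c "
from h import *
plan((428,325.5,63.6,168.6))
print(r.read_state()['width'])"
```

```text
t 5.4 at [428.8 324.9 179.1] yaw 168.6
to (428, 325.5, 63.6, 168.6) rows 3 each [0.003, 0.001, 0.321] total [0.008, 0.003, 0.963] spin 0.0001 =0.0 deg
56.00772644497172
```

carry_out(commands=[{"fingers": -1, "spin": 0, "offset": [0, 0, 0.3]}, {"fingers": -1, "spin": 0, "offset": [0, 0, 0.35]}, {"fingers": -1, "spin": 0, "offset": [0, 0, 0.2]}, {"fingers": -1, "spin": 0, "offset": [0, 0, 0.08]}, {"fingers": -1, "spin": 0, "offset": [0, 0, 0.036]}, {"fingers": -1, "spin": 0, "offset": [0, 0, 0]}, {"fingers": -1, "spin": 0, "offset": [0, 0, 0]}])

```text
t: 6.1
tool_pos: [430.0, 326.0, 64.4]
orientation: [3.139, 0.002, 2.942]
force: [-0.1, 0.4, -1.6]
width: 55.8
finger_force: 33.4
```

carry_out(commands=[{"fingers": 0.7, "spin": 0, "offset": [0, 0, 0]}, {"fingers": 0.7, "spin": 0, "offset": [0, 0, 0]}, {"fingers": 0.7, "spin": 0, "offset": [0, 0, 0]}, {"fingers": 0.7, "spin": 0, "offset": [0, 0, -0.2]}, {"fingers": 0.7, "spin": 0, "offset": [0, 0, -0.4]}, {"fingers": 1, "spin": 0, "offset": [0, 0, -0.4]}, {"fingers": 1, "spin": 0, "offset": [0, 0, 0]}])

```text
t: 6.8
tool_pos: [432.5, 328.3, 190.1]
orientation: [3.132, 0.008, 2.942]
force: [0.7, 0.9, 0.1]
width: 85.6
finger_force: 0.0
```

```bash
python3 - <<'E'
from h import *
c=cam('top'); im=c['color'][:,:,::-1]; cv2.imwrite('pics/t1.png',cv2.resize(im[80:320,40:340],None,fx=2.5,fy=2.5))
for p in [(693,121,25),(690,120,70)]: print(proj(c,p))
plan((600,200,200,None),(692,120,190,None))
E
```

```text
[198.8 125.5]
[196.4 118.8]
t 6.8 at [431.2 326.9 187.2] yaw 168.6
to (600, 200, 200, None) rows 5 each [-0.318, -0.152, -0.021] total [-1.588, -0.758, -0.107] spin 0.0 =0.0 deg
to (692, 120, 190, None) rows 3 each [-0.295, -0.167, 0.028] total [-0.884, -0.502, 0.083] spin 0.0 =0.0 deg
```

View pics/t1.png

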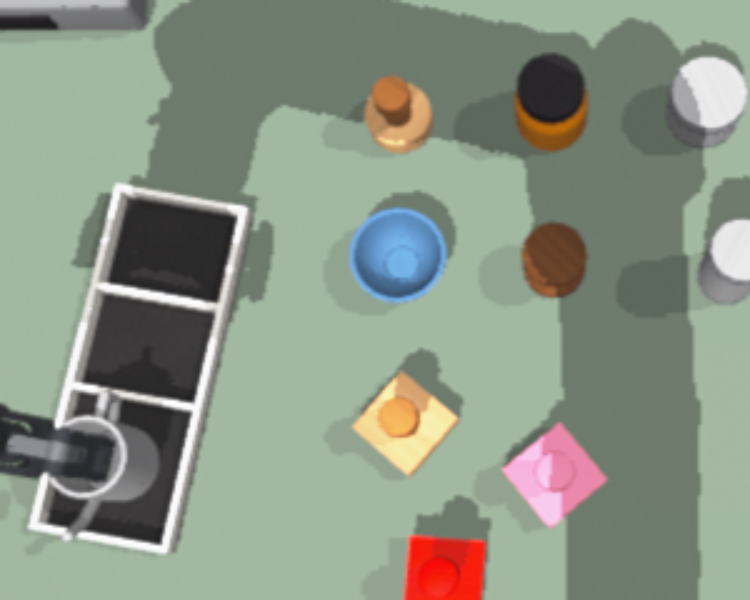

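The top view shows the can's rim at crop (87,457), image (75,263), somewhat left of where I expect it. I'll check that with the wrist camera.

```bash
python3 - <<'E'
from h import *
c=cam('top'); print(proj(c,(428,325.5,79)),proj(c,(428,325.5,4)),ray(c,74.8,262.8,79))
hsv=cv2.cvtColor(c['color'],cv2.COLOR_RGB2HSV)
w=cam('wrist'); cv2.imwrite('pics/w5.png',w['color'][:,:,::-1]); print(proj(w,(428,325.5,79)),proj(w,(428,325.5,4)))
print(r.read_state()['tool_pos'],r.read_state()['force'])
E
```

```text
[ 73.1 265.2] [ 87.8 267.9] [432.1 322.8]
[275.4 219. ] [275.9 190.4]
[428.9 324.9 183.3] [ 0.2  0.3 -0.7]
```

View pics/w5.png

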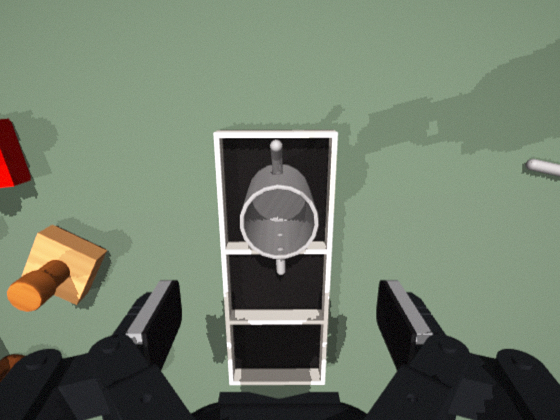

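The can stands square in the wide bay: rim (279,219) against predicted (275,219). Next is the round stamp.

carry_out(commands=[{"fingers": 1, "spin": 0, "offset": [-0.31, -0.157, 0]}, {"fingers": 1, "spin": 0, "offset": [-0.31, -0.157, 0]}, {"fingers": 1, "spin": 0, "offset": [-0.31, -0.157, 0]}, {"fingers": 1, "spin": 0, "offset": [-0.31, -0.157, 0]}, {"fingers": 1, "spin": 0, "offset": [-0.31, -0.157, 0]}, {"fingers": 1, "spin": 0, "offset": [-0.31, -0.157, 0]}, {"fingers": 1, "spin": 0, "offset": [-0.31, -0.157, 0]}, {"fingers": 1, "spin": 0, "offset": [-0.31, -0.157, 0]}, {"fingers": 1, "spin": 0, "offset": [0, 0, 0]}, {"fingers": 1, "spin": 0, "offset": [0, 0, 0]}])

```text
t: 7.95
tool_pos: [690.0, 116.7, 180.0]
orientation: [-3.14, -0.004, 2.94]
force: [-0.8, 0.4, -0.3]
width: 85.4
finger_force: 0.0
```

```bash
python3 - <<'E'
from h import *
w=cam('wrist'); im=w['color']; cv2.imwrite('pics/w6.png',im[:,:,::-1]); print(proj(w,(692,120,70)),proj(w,(692,120,25)),proj(w,(692,120,0)))
plan((692,120,62,None))
hsv=cv2.cvtColor(im,cv2.COLOR_RGB2HSV); m=((hsv[...,0]<28)&(hsv[...,1]>80)).astype(np.uint8); m[:,:200]=0; m[:,370:]=0;m[:100]=0;m[330:]=0
for ct in cv2.findContours(m,cv2.RETR_EXTERNAL,cv2.CHAIN_APPROX_NONE)[0]:
    if cv2.contourArea(ct)>100: print(cv2.boundingRect(ct))
E
```

```text
[282.1 222. ] [281.7 203.4] [281.5 195.3]
t 8.0 at [689.3 118.6 180.5] yaw 168.6
to (692, 120, 62, None) rows 3 each [-0.007, 0.005, 0.329] total [-0.02, 0.016, 0.988] spin 0.0 =0.0 deg
(290, 311, 49, 19)
(256, 169, 60, 70)
```

View pics/w6.png

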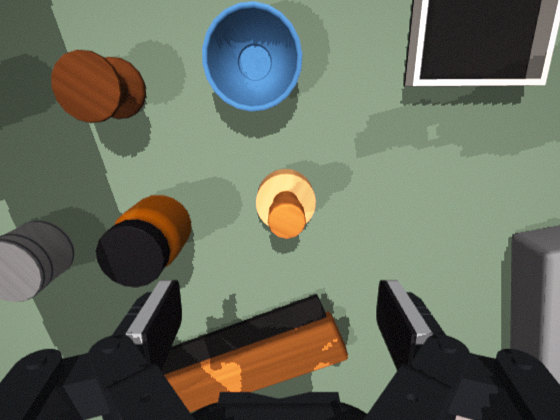

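Wrist view: the round stamp's head is at (287,220) and its base at (286,200), about 3 mm to tool +y of the prediction. The jar at (145,240) is clear of the fingers.

carry_out(commands=[{"fingers": 1, "spin": 0, "offset": [-0.011, 0.04, 0.3]}, {"fingers": 1, "spin": 0, "offset": [0, 0, 0.35]}, {"fingers": 1, "spin": 0, "offset": [0, 0, 0.237]}, {"fingers": 1, "spin": 0, "offset": [0, 0, 0.1]}, {"fingers": -1, "spin": 0, "offset": [0, 0, 0]}, {"fingers": -1, "spin": 0, "offset": [0, 0, 0]}, {"fingers": -1, "spin": 0, "offset": [0, 0, 0]}, {"fingers": -1, "spin": 0, "offset": [0, 0, 0]}, {"fingers": -1, "spin": 0, "offset": [0, 0, 0]}, {"fingers": -1, "spin": 0, "offset": [0, 0, 0]}])

```text
t: 9.0
tool_pos: [694.5, 123.0, 66.6]
orientation: [3.14, 0.003, 2.942]
force: [-0.4, -1.2, 6.6]
width: 26.9
finger_force: 30.1
```

```bash
python3 - <<'E'
from h import *
plan((691,123,190,None),(516.2,307.5,190,None),(516.2,307.5,66.6,None)); s=r.read_state(); print(s['width'],s['finger_force'])
E
```

```text
t 9.0 at [694.5 123.   66.6] yaw 168.6
to (691, 123, 190, None) rows 3 each [0.01, -0.002, -0.343] total [0.029, -0.006, -1.028] spin 0.0 =0.0 deg
to (516.2, 307.5, 190, None) rows 6 each [0.289, 0.203, 0.0] total [1.732, 1.218, 0.0] spin 0.0 =0.0 deg
to (516.2, 307.5, 66.6, None) rows 3 each [0.0, -0.0, 0.343] total [0.0, -0.0, 1.028] spin 0.0 =0.0 deg
26.94763050858288 30.111405551433563
```

carry_out(commands=[{"fingers": -1, "spin": 0, "offset": [0, 0, -0.1]}, {"fingers": -1, "spin": 0, "offset": [0, 0, -0.25]}, {"fingers": -1, "spin": 0, "offset": [0, 0, -0.35]}, {"fingers": -1, "spin": 0, "offset": [0, 0, -0.35]}, {"fingers": -1, "spin": 0, "offset": [0, 0, 0]}])

```text
t: 9.5
tool_pos: [697.3, 124.0, 199.1]
orientation: [3.136, 0.012, 2.942]
force: [1.5, 1.3, 0.1]
width: 27.3
finger_force: 30.0
```

```bash
python3 - <<'E'
from h import *
plan((691,123,190,None),(516.2,307.5,190,None),(516.2,307.5,66.6,None)); s=r.read_state(); print(s['width'],s['finger_force'],s['force'])
w=cam('wrist');c=cam('side')
u,v=proj(c,s['tool_pos']).astype(int); v=min(max(v,100),320); a=cv2.resize(c['color'][max(v-60,0):v+60,u-60:u+60],(390,390),interpolation=cv2.INTER_CUBIC)
b=cv2.resize(w['color'][100:360,150:410],(390,390)); cv2.imwrite('pics/s7.png',np.hstack([a,b])[:,:,::-1]); print(u,v)
E
```

```text
t 9.5 at [697.3 124.  199.1] yaw 168.6
to (691, 123, 190, None) rows 1 each [0.05, -0.018, 0.076] total [0.05, -0.018, 0.076] spin 0.0 =0.0 deg
to (516.2, 307.5, 190, None) rows 6 each [0.289, 0.203, 0.0] total [1.732, 1.219, 0.0] spin 0.0 =0.0 deg
to (516.2, 307.5, 66.6, None) rows 3 each [-0.0, -0.0, 0.343] total [-0.0, -0.0, 1.028] spin 0.0 =0.0 deg
27.33802223987797 30.034377872943878 [1.5 1.3 0.1]
328 118
```

View pics/s7.png

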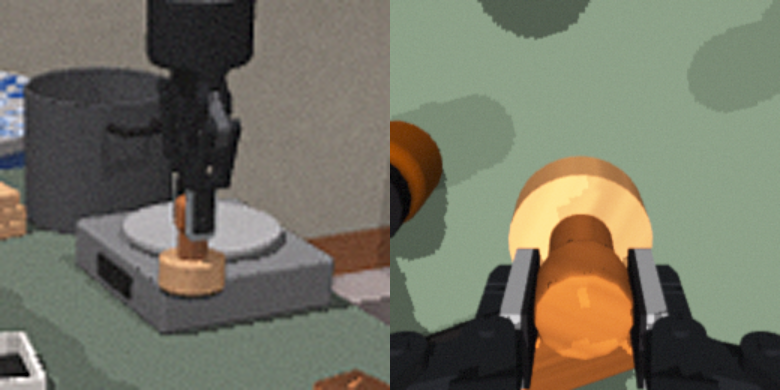

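Held upright. The side crop shows the base at (192,272) directly below the head (190,220).

```bash
python3 - <<'E'
from h import *
s=r.read_state(); w=cam('wrist'); im=w['color']; hsv=cv2.cvtColor(im,cv2.COLOR_RGB2HSV)
z=s['tool_pos'][2]
for p,dz in [((277,248),41.6),((277,305),-3.4)]:
    q=ray(w,*p,z-dz)-s['tool_pos'][:2]; a=s['orientation'][2]; print(s['tool_pos'],"rel tool x %.1f y %.1f"%(q@[np.cos(a),np.sin(a)],q@[np.sin(a),-np.cos(a)]))
m=((hsv[...,0]<28)&(hsv[...,1]>60)).astype(np.uint8); m[:,:225]=0;m[:,330:]=0;print([cv2.boundingRect(c) for c in cv2.findContours(m,cv2.RETR_EXTERNAL,cv2.CHAIN_APPROX_NONE)[0] if cv2.contourArea(c)>80])
plan((516.2,307.5,190,None))
E
```

```text
[693.7 123.1 192.6] rel tool x 9.4 y 0.6
[693.7 123.1 192.6] rel tool x 5.6 y 0.8
[(229, 204, 96, 178)]
t 9.7 at [692.5 122.7 190.5] yaw 168.6
to (516.2, 307.5, 190, None) rows 6 each [0.291, 0.203, 0.001] total [1.745, 1.219, 0.004] spin 0.0 =0.0 deg
```

carry_out(commands=[{"fingers": -1, "spin": 0, "offset": [0.2, 0.15, 0]}, {"fingers": -1, "spin": 0, "offset": [0.28, 0.203, 0]}, {"fingers": -1, "spin": 0, "offset": [0.28, 0.203, 0]}, {"fingers": -1, "spin": 0, "offset": [0.28, 0.203, 0]}, {"fingers": -1, "spin": 0, "offset": [0.28, 0.203, 0]}, {"fingers": -1, "spin": 0, "offset": [0.2, 0.15, 0]}, {"fingers": -1, "spin": 0, "offset": [0.16, 0.106, 0]}, {"fingers": -1, "spin": 0, "offset": [0, 0, 0]}, {"fingers": -1, "spin": 0, "offset": [0, 0, 0]}])

```text
t: 10.55
tool_pos: [523.2, 305.6, 188.9]
orientation: [-3.139, -0.002, 2.944]
force: [0.6, -0.6, -1.7]
width: 27.3
finger_force: 30.0
```

```bash
python3 - <<'E'
from h import *
plan((523.5,306,73,None)); s=r.read_state(); w=cam('wrist'); im=w['color']; cv2.imwrite('pics/w8.png',im[:,:,::-1])
z=s['tool_pos'][2]; print(proj(w,(516.2,307.5,z-41.6)),proj(w,(523.5,306,z-41.6)))
E
```

```text
t 10.6 at [523.2 305.6 188.9] yaw 168.7
to (523.5, 306, 73, None) rows 3 each [-0.001, 0.001, 0.322] total [-0.002, 0.004, 0.966] spin 0.0 =0.0 deg
[277.  252.2] [277.  265.1]
```

View pics/w8.png

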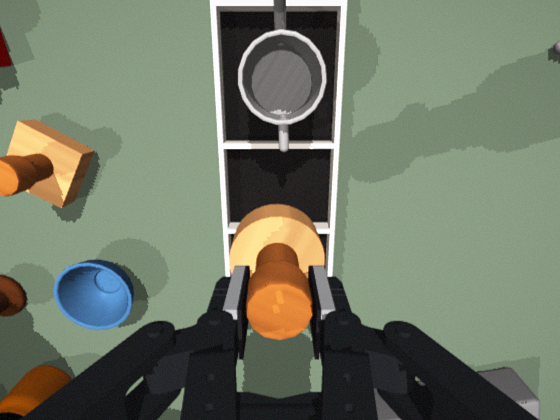

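Wrist view: the base is at (277,250), over the middle bay, with the target at (277,252). The can at (282,78) is well clear.

carry_out(commands=[{"fingers": -1, "spin": 0, "offset": [0, 0, 0.25]}, {"fingers": -1, "spin": 0, "offset": [0, 0, 0.3]}, {"fingers": -1, "spin": 0, "offset": [0, 0, 0.25]}, {"fingers": -1, "spin": 0, "offset": [0, 0, 0.1]}, {"fingers": -1, "spin": 0, "offset": [0, 0, 0.05]}, {"fingers": -1, "spin": 0, "offset": [0, 0, 0.02]}, {"fingers": -1, "spin": 0, "offset": [0, 0, 0]}, {"fingers": -1, "spin": 0, "offset": [0, 0, 0]}])

```text
t: 11.4
tool_pos: [525.4, 306.6, 75.6]
orientation: [3.14, 0.002, 2.942]
force: [0.0, -0.5, -0.0]
width: 27.0
finger_force: 30.0
```

carry_out(commands=[{"fingers": -1, "spin": 0, "offset": [0, 0, 0.01]}, {"fingers": -1, "spin": 0, "offset": [0, 0, 0.01]}, {"fingers": -1, "spin": 0, "offset": [0, 0, 0]}, {"fingers": -1, "spin": 0, "offset": [0, 0, 0]}])

```text
t: 11.8
tool_pos: [524.3, 306.1, 71.9]
orientation: [3.142, 0.0, 2.943]
force: [-0.3, -0.1, -2.0]
width: 27.0
finger_force: 30.0
```

carry_out(commands=[{"fingers": -1, "spin": 0, "offset": [0, 0, 0.01]}, {"fingers": -1, "spin": 0, "offset": [0, 0, 0.01]}, {"fingers": -1, "spin": 0, "offset": [0, 0, 0]}, {"fingers": -1, "spin": 0, "offset": [0, 0, 0]}, {"fingers": -1, "spin": 0, "offset": [0, 0, 0]}])

```text
t: 12.3
tool_pos: [524.8, 306.1, 70.6]
orientation: [3.141, 0.001, 2.942]
force: [-2.1, -2.3, 7.7]
width: 27.0
finger_force: 30.6
```

carry_out(commands=[{"fingers": 0.2, "spin": 0, "offset": [0, 0, 0]}, {"fingers": 0.2, "spin": 0, "offset": [0, 0, 0]}, {"fingers": 0.2, "spin": 0, "offset": [0, 0, 0]}, {"fingers": 0.2, "spin": 0, "offset": [0, 0, -0.2]}, {"fingers": 0.2, "spin": 0, "offset": [0, 0, -0.35]}, {"fingers": 1, "spin": 0, "offset": [0, 0, -0.35]}, {"fingers": 1, "spin": 0, "offset": [0, 0, -0.25]}, {"fingers": 1, "spin": 0, "offset": [0, 0, 0]}])

```text
t: 13.1
tool_pos: [527.1, 308.0, 212.7]
orientation: [3.135, 0.007, 2.942]
force: [0.8, 0.2, 0.1]
width: 85.6
finger_force: 0.0
```

```bash
python3 - <<'E'
from h import *
w=cam('wrist');s=r.read_state(); w=cam('wrist'); cv2.imwrite('pics/w9.png',w['color'][:,:,::-1])
print(proj(w,(516.2,307.5,74)),proj(w,(516.2,307.5,29)))
t=cam('top'); print(ray(t,323.3,116.5,50))
plan((569.4,-128,200,None))
E
```

```text
[274.4 196. ] [274.8 181.9]
[ 699.5 -113.5]
t 13.2 at [523.9 305.7 206.7] yaw 168.6
to (569.4, -128, 200, None) rows 10 each [-0.109, -0.347, 0.006] total [-1.086, -3.468, 0.056] spin 0.0 =0.0 deg
```

View pics/w9.png

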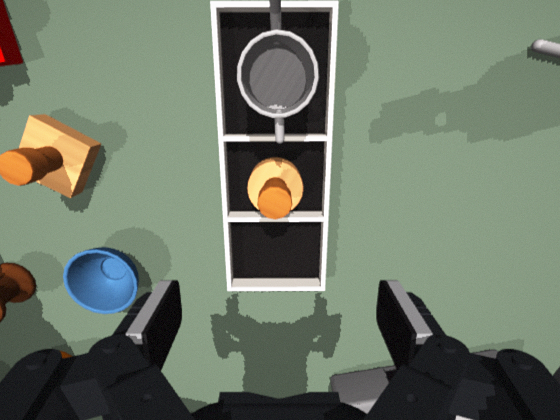

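The round stamp stands in the middle bay, base (275,185) against predicted (275,182). Next is the tall tin.

carry_out(commands=[{"fingers": 1, "spin": 0, "offset": [-0.107, -0.346, 0]}, {"fingers": 1, "spin": 0, "offset": [-0.107, -0.346, 0]}, {"fingers": 1, "spin": 0, "offset": [-0.107, -0.346, 0]}, {"fingers": 1, "spin": 0, "offset": [-0.107, -0.346, 0]}, {"fingers": 1, "spin": 0, "offset": [-0.107, -0.346, 0]}, {"fingers": 1, "spin": 0, "offset": [-0.107, -0.346, 0]}, {"fingers": 1, "spin": 0, "offset": [-0.107, -0.346, 0]}, {"fingers": 1, "spin": 0, "offset": [-0.107, -0.346, 0]}, {"fingers": 1, "spin": 0, "offset": [-0.107, -0.346, 0]}, {"fingers": 1, "spin": 0, "offset": [-0.107, -0.346, 0]}])

```text
t: 14.25
tool_pos: [566.8, -127.9, 205.2]
orientation: [-3.142, -0.004, 2.943]
force: [1.4, 0.2, -0.3]
width: 85.2
finger_force: 0.0
```

carry_out(commands=[{"fingers": 1, "spin": 0, "offset": [0, 0, 0]}, {"fingers": 1, "spin": 0, "offset": [0, 0, 0]}, {"fingers": 1, "spin": 0, "offset": [0, 0, 0]}])

```text
t: 14.55
tool_pos: [567.4, -124.7, 205.9]
orientation: [3.141, -0.003, 2.944]
force: [0.0, 0.3, 0.1]
width: 85.6
finger_force: 0.0
```

```bash
cat >> h.py <<'E'
def blob(m,near,rad=60):
    k=np.zeros(m.shape,np.uint8); cv2.circle(k,(int(near[0]),int(near[1])),rad,1,-1); k&=m.astype(np.uint8); k=cv2.morphologyEx(k,cv2.MORPH_OPEN,np.ones((3,3),np.uint8))
    return max(cv2.findContours(k,cv2.RETR_EXTERNAL,cv2.CHAIN_APPROX_NONE)[0],key=cv2.contourArea)
E
python3 - <<'E'
from h import *
w=cam('wrist'); cv2.imwrite('pics/w10.png',w['color'][:,:,::-1]); np.savez('w10.npz',**w)
hsv=cv2.cvtColor(w['color'],cv2.COLOR_RGB2HSV).astype(int)
p=proj(w,(568,-127,90)); print(p,proj(w,(568,-127,0)),hsv[int(p[1]),int(p[0])])
ct=blob((hsv[...,1]<14),p,45); e=cv2.fitEllipse(ct); print(cv2.boundingRect(ct),e)
ct=blob((hsv[...,1]<14)&(hsv[...,2]>195),p,45); e=cv2.fitEllipse(ct); print(cv2.boundingRect(ct),e,ray(w,*e[0],90),e[1][0]/344*(w['o'][2]-90))
plan((568,-127,68,None))
E
```

```text
[273.6 218.8] [274.8 187.6] [  9  12 148]
(245, 188, 60, 57) ((273.9132080078125, 215.61390686035156), (56.32969284057617, 59.54301071166992), 113.58995056152344)Traceback (most recent call last):
  File "<stdin>", line 6, in <module>
  File "h.py", line 31, in blob
    return max(cv2.findContours(k,cv2.RETR_EXTERNAL,cv2.CHAIN_APPROX_NONE)[0],key=cv2.contourArea)
ValueError: max() iterable argument is empty
```

carry_out(commands=[{"fingers": 1, "spin": 0, "offset": [0.009, -0.013, 0.3]}, {"fingers": 1, "spin": 0, "offset": [0, 0, 0.35]}, {"fingers": 1, "spin": 0, "offset": [0, 0, 0.3]}, {"fingers": 1, "spin": 0, "offset": [0, 0, 0.2]}, {"fingers": 1, "spin": 0, "offset": [0, 0, 0]}, {"fingers": -1, "spin": 0, "offset": [0, 0, 0]}, {"fingers": -1, "spin": 0, "offset": [0, 0, 0]}, {"fingers": -1, "spin": 0, "offset": [0, 0, 0]}, {"fingers": -1, "spin": 0, "offset": [0, 0, 0]}, {"fingers": -1, "spin": 0, "offset": [0, 0, 0]}], grip_force=40)

```text
t: 15.6
tool_pos: [568.2, -127.8, 71.3]
orientation: [3.141, 0.003, 2.943]
force: [0.2, -0.2, 6.7]
width: 43.3
finger_force: 40.8
```

carry_out(commands=[{"fingers": -1, "spin": 0, "offset": [0, 0, 0]}])

```text
t: 15.7
tool_pos: [568.2, -127.8, 71.3]
orientation: [3.141, 0.003, 2.943]
force: [-0.8, 0.1, 6.7]
width: 43.2
finger_force: 40.8
```

```bash
python3 - <<'E'
from h import *
plan((567,-126,200,None),(590.7,292.5,200,None))
E
```

```text
t 15.7 at [ 568.2 -127.8   71.3] yaw 168.6
to (567, -126, 200, None) rows 3 each [0.004, 0.004, -0.357] total [0.013, 0.012, -1.072] spin 0.0 =0.0 deg
to (590.7, 292.5, 200, None) rows 10 each [0.05, 0.346, 0.0] total [0.496, 3.458, 0.0] spin 0.0 =0.0 deg
```

carry_out(commands=[{"fingers": -1, "spin": 0, "offset": [0, 0, -0.2]}, {"fingers": -1, "spin": 0, "offset": [0, 0, -0.37]}, {"fingers": -1, "spin": 0, "offset": [0, 0, -0.37]}, {"fingers": -1, "spin": 0, "offset": [0.02, 0.15, -0.16]}, {"fingers": -1, "spin": 0, "offset": [0.05, 0.346, 0]}, {"fingers": -1, "spin": 0, "offset": [0.05, 0.346, 0]}, {"fingers": -1, "spin": 0, "offset": [0.05, 0.346, 0]}, {"fingers": -1, "spin": 0, "offset": [0.05, 0.346, 0]}, {"fingers": -1, "spin": 0, "offset": [0.05, 0.346, 0]}, {"fingers": -1, "spin": 0, "offset": [0.05, 0.346, 0]}])

```text
t: 16.7
tool_pos: [581.3, 143.1, 201.5]
orientation: [-3.141, -0.0, 2.942]
force: [-0.1, -0.4, -3.6]
width: 43.4
finger_force: 41.9
```

carry_out(commands=[{"fingers": -1, "spin": 0, "offset": [0.05, 0.346, 0]}, {"fingers": -1, "spin": 0, "offset": [0.05, 0.346, 0]}, {"fingers": -1, "spin": 0, "offset": [0.05, 0.346, 0]}, {"fingers": -1, "spin": 0, "offset": [0.02, 0.194, 0]}, {"fingers": -1, "spin": 0, "offset": [0, 0, 0]}, {"fingers": -1, "spin": 0, "offset": [0, 0, 0]}, {"fingers": -1, "spin": 0, "offset": [0, 0, 0]}])

```text
t: 17.4
tool_pos: [591.3, 288.7, 201.0]
orientation: [-3.14, -0.0, 2.941]
force: [0.3, -0.9, -2.1]
width: 43.1
finger_force: 42.0
```

```bash
python3 - <<'E'
from h import *
plan((592,292.5,75.8,None)); s=r.read_state(); w=cam('wrist'); cv2.imwrite('pics/w11.png',w['color'][:,:,::-1])
print(s['width'],s['force'],s['joints'])
hsv=cv2.cvtColor(w['color'],cv2.COLOR_RGB2HSV).astype(int)
z=s['tool_pos'][2]+90-71; p=proj(w,[*s['tool_pos'][:2],z]); print("exp top centre",p)
for v in range(200,420,8): print(v,hsv[v,279],end=' ')
E
```

```text
t 17.4 at [591.3 288.7 201. ] yaw 168.5
to (592, 292.5, 75.8, None) rows 3 each [0.0, 0.011, 0.348] total [0.001, 0.032, 1.043] spin 0.0 =0.0 deg
43.094440929375615 [ 0.3 -0.9 -2.1] [-0.4  0.5 -0.2  1.6  0.1  1.   0.8]
exp top centre [274.6 343.3]
200 [ 0 32 40] 208 [158  10 107] 216 [  0   4 139] 224 [  8   8 136] 232 [ 10   6 136] 240 [ 15   4 131] 248 [170   6 135] 256 [171  18 138] 264 [  0   8 132] 272 [ 30   6 138] 280 [60  3 87] 288 [  8   6 184] 296 [  0   9 205] 304 [  4   9 197] 312 [  6   6 203] 320 [175   8 204] 328 [ 15   5 196] 336 [175   8 194] 344 [  7  12 195] 352 [  0  11 201] 360 [  0   8 194] 368 [171   8 217] 376 [  0   4 132] 384 [173  16 131] 392 [54 40 89] 400 [107  66  27] 408 [105  57  27] 416 [120  34  30]
```

carry_out(commands=[{"fingers": -1, "spin": 0, "offset": [-0.034, 0.031, 0.2]}, {"fingers": -1, "spin": 0, "offset": [0, 0, 0.3]}, {"fingers": -1, "spin": 0, "offset": [0, 0, 0.3]}, {"fingers": -1, "spin": 0, "offset": [0, 0, 0.15]}, {"fingers": -1, "spin": 0, "offset": [0, 0, 0.07]}, {"fingers": -1, "spin": 0, "offset": [0, 0, 0.015]}, {"fingers": -1, "spin": 0, "offset": [0, 0, 0]}, {"fingers": -1, "spin": 0, "offset": [0, 0, 0]}, {"fingers": -1, "spin": 0, "offset": [0, 0, 0]}, {"fingers": -1, "spin": 0, "offset": [0, 0, 0]}])

```text
t: 18.45
tool_pos: [596.5, 294.0, 78.3]
orientation: [3.141, 0.001, 2.943]
force: [0.9, -0.1, -2.5]
width: 43.1
finger_force: 41.9
```

carry_out(commands=[{"fingers": -1, "spin": 0, "offset": [0, 0, 0.01]}, {"fingers": -1, "spin": 0, "offset": [0, 0, 0.01]}, {"fingers": -1, "spin": 0, "offset": [0, 0, 0]}, {"fingers": -1, "spin": 0, "offset": [0, 0, 0]}, {"fingers": -1, "spin": 0, "offset": [0, 0, 0]}])

```text
t: 18.95
tool_pos: [596.1, 293.7, 75.4]
orientation: [3.141, 0.0, 2.943]
force: [-2.9, -2.1, 5.8]
width: 43.0
finger_force: 42.4
```

carry_out(commands=[{"fingers": 0.5, "spin": 0, "offset": [0, 0, 0]}, {"fingers": 0.5, "spin": 0, "offset": [0, 0, 0]}, {"fingers": 0.5, "spin": 0, "offset": [0, 0, 0]}, {"fingers": 0.5, "spin": 0, "offset": [0, 0, -0.2]}, {"fingers": 0.5, "spin": 0, "offset": [0, 0, -0.35]}, {"fingers": 1, "spin": 0, "offset": [0, 0, -0.35]}, {"fingers": 1, "spin": 0, "offset": [0, 0, -0.2]}, {"fingers": 1, "spin": 0, "offset": [0, 0, 0]}, {"fingers": 1, "spin": 0, "offset": [0, 0, 0]}])

```text
t: 19.85
tool_pos: [596.1, 293.7, 207.2]
orientation: [3.141, 0.001, 2.942]
force: [0.3, 0.8, -1.3]
width: 85.5
finger_force: 0.0
```

```bash
python3 - <<'E'
from h import *
plan((458,114,195,138)); s=r.read_state(); w=cam('wrist'); cv2.imwrite('pics/w12.png',w['color'][:,:,::-1])
hsv=cv2.cvtColor(w['color'],cv2.COLOR_RGB2HSV).astype(int)
p=proj(w,(590.7,292.5,94)); print(p, proj(w,(590.7,292.5,4)))
ct=blob((hsv[...,1]<30)&(hsv[...,2]>90),p,42); print(cv2.boundingRect(ct))
ct=blob((hsv[...,1]<30)&(hsv[...,2]>165),p,42); e=cv2.fitEllipse(ct); print(cv2.boundingRect(ct),e,ray(w,*e[0],94))
E
```

```text
t 19.9 at [596.1 293.7 207.2] yaw 168.6
to (458, 114, 195, 138) rows 5 each [0.166, -0.339, 0.02] total [0.832, -1.696, 0.102] spin 0.085 =30.6 deg
[273.4 211.4] [274.7 181.3]
(232, 170, 83, 75)
(232, 187, 83, 57) ((276.03363037109375, 215.78160095214844), (53.47064971923828, 71.12445068359375), 85.1594467163086) [594.3 293.7]
```

carry_out(commands=[{"fingers": 1, "spin": 0, "offset": [0.12, -0.24, 0]}, {"fingers": 1, "spin": 0, "offset": [0.166, -0.339, 0]}, {"fingers": 1, "spin": 0, "offset": [0.166, -0.339, 0]}, {"fingers": 1, "spin": 0, "offset": [0.166, -0.339, 0]}, {"fingers": 1, "spin": 0, "offset": [0.12, -0.24, 0]}, {"fingers": 1, "spin": 0, "offset": [0.094, -0.199, 0]}, {"fingers": 1, "spin": 0, "offset": [0, 0, 0]}, {"fingers": 1, "spin": 0, "offset": [0, 0, 0]}, {"fingers": 1, "spin": 0, "offset": [0, 0, 0]}, {"fingers": 1, "spin": 0, "offset": [0, 0, 0]}])

```text
t: 20.9
tool_pos: [458.1, 114.8, 206.3]
orientation: [3.141, -0.001, 2.944]
force: [-0.7, -0.2, 0.5]
width: 85.5
finger_force: 0.0
```

```bash
python3 - <<'E'
from h import *
plan((458,114,62,None)); w=cam('wrist'); cv2.imwrite('pics/w13.png',w['color'][:,:,::-1])
hsv=cv2.cvtColor(w['color'],cv2.COLOR_RGB2HSV).astype(int)
p=proj(w,(458,114,70)); print("exp head",p,"base25",proj(w,(458,114,25)))
ct=blob((hsv[...,0]<28)&(hsv[...,1]>70),p,75); print("all",cv2.boundingRect(ct))
ct=blob((hsv[...,0]<15)&(hsv[...,1]>150)&(hsv[...,2]>150),p,45); print("orange",cv2.boundingRect(ct))
b=w['color'][90:330,160:400]; cv2.imwrite('pics/w13c.png',cv2.resize(b,(480,480))[:,:,::-1])
E
```

```text
t 20.9 at [458.1 114.8 206.3] yaw 168.7
to (458, 114, 62, None) rows 4 each [-0.0, -0.002, 0.301] total [-0.001, -0.007, 1.203] spin 0.0 =0.0 deg
exp head [275.8 208.4] base25 [276.2 193. ]
all (239, 148, 81, 80)
orange (261, 203, 32, 19)
```

View pics/w13c.png

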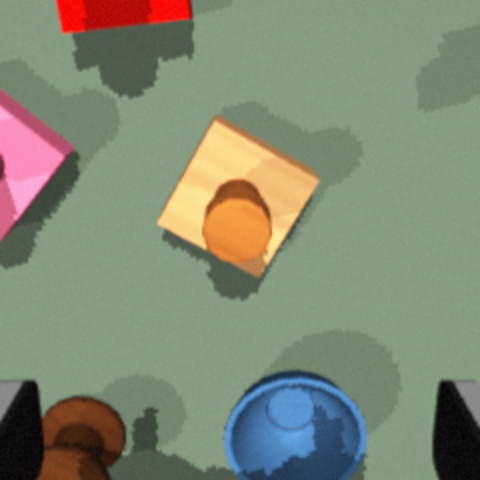

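Crop: the wooden square stamp's head is at (237,228) and its base centre at (238,200), 3 mm to tool +x and 2 mm to +y of my estimate. The pink and red ones are at the edge, clear.

carry_out(commands=[{"fingers": 1, "spin": 0, "offset": [0.045, 0.01, 0.3]}, {"fingers": 1, "spin": 0, "offset": [0, 0, 0.35]}, {"fingers": 1, "spin": 0, "offset": [0, 0, 0.35]}, {"fingers": 1, "spin": 0, "offset": [0, 0, 0.198]}, {"fingers": 1, "spin": 0, "offset": [0, 0, 0]}, {"fingers": 1, "spin": 0, "offset": [0, 0, 0]}, {"fingers": -1, "spin": 0, "offset": [0, 0, 0]}, {"fingers": -1, "spin": 0, "offset": [0, 0, 0]}, {"fingers": -1, "spin": 0, "offset": [0, 0, 0]}, {"fingers": -1, "spin": 0, "offset": [0, 0, 0]}], grip_force=30)

```text
t: 21.95
tool_pos: [453.3, 116.2, 63.8]
orientation: [3.141, 0.001, 2.942]
force: [-1.5, -3.4, 2.8]
width: 28.5
finger_force: 1.3
```

carry_out(commands=[{"fingers": -1, "spin": 0, "offset": [0, 0, 0]}, {"fingers": -1, "spin": 0, "offset": [0, 0, 0]}])

```text
t: 22.15
tool_pos: [453.4, 116.1, 63.8]
orientation: [3.141, 0.001, 2.942]
force: [-0.3, -1.6, 7.6]
width: 26.8
finger_force: 29.6
```

```bash
python3 - <<'E'
from h import *
plan((455,115,195,None),(525.8,-299.9,195,130.6))
E
```

```text
t 22.1 at [453.4 116.1  63.8] yaw 168.6
to (455, 115, 195, None) rows 3 each [-0.005, -0.002, -0.364] total [-0.015, -0.006, -1.093] spin 0.0 =0.0 deg
to (525.8, -299.9, 195, 130.6) rows 10 each [-0.126, -0.327, -0.0] total [-1.263, -3.272, -0.0] spin 0.1055 =38.0 deg
```

carry_out(commands=[{"fingers": -1, "spin": 0, "offset": [0, 0, -0.2]}, {"fingers": -1, "spin": 0, "offset": [0, 0, -0.35]}, {"fingers": -1, "spin": 0, "offset": [0, 0, -0.35]}, {"fingers": -1, "spin": 0, "offset": [-0.058, -0.158, -0.2]}, {"fingers": -1, "spin": 0, "offset": [-0.122, -0.312, 0]}, {"fingers": -1, "spin": 0, "offset": [-0.122, -0.312, 0]}, {"fingers": -1, "spin": 0, "offset": [-0.122, -0.312, 0]}, {"fingers": -1, "spin": 0, "offset": [-0.122, -0.312, 0]}, {"fingers": -1, "spin": 0, "offset": [-0.122, -0.312, 0]}, {"fingers": -1, "spin": 0, "offset": [-0.122, -0.312, 0]}])

```text
t: 23.15
tool_pos: [497.1, -142.9, 194.8]
orientation: [3.141, -0.0, 2.943]
force: [0.8, -0.0, -1.9]
width: 27.1
finger_force: 30.3
```

carry_out(commands=[{"fingers": -1, "spin": 0, "offset": [-0.122, -0.312, 0]}, {"fingers": -1, "spin": 0, "offset": [-0.122, -0.312, 0]}, {"fingers": -1, "spin": 0, "offset": [-0.122, -0.312, 0]}, {"fingers": -1, "spin": 0, "offset": [-0.122, -0.312, 0]}, {"fingers": -1, "spin": 0.022, "offset": [0, 0, 0]}, {"fingers": -1, "spin": 0.022, "offset": [0, 0, 0]}, {"fingers": -1, "spin": 0.022, "offset": [0, 0, 0]}, {"fingers": -1, "spin": 0.022, "offset": [0, 0, 0]}, {"fingers": -1, "spin": 0.0175, "offset": [0, 0, 0]}, {"fingers": -1, "spin": 0, "offset": [0, 0, 0]}])

```text
t: 24.15
tool_pos: [524.8, -299.5, 194.5]
orientation: [-3.141, -0.001, 2.279]
force: [0.6, 0.7, -1.4]
width: 27.0
finger_force: 30.3
```

carry_out(commands=[{"fingers": -1, "spin": 0, "offset": [0, 0, 0]}, {"fingers": -1, "spin": 0, "offset": [0, 0, 0]}])

```text
t: 24.35
tool_pos: [525.1, -299.7, 194.8]
orientation: [-3.142, -0.0, 2.282]
force: [0.9, -0.3, -1.1]
width: 26.9
finger_force: 30.3
```

```bash
python3 - <<'E'
from h import *
plan((525.8,-299.9,69,130.6)); s=r.read_state();print(s['joints'])
w=cam('wrist'); cv2.imwrite('pics/w14.png',w['color'][:,:,::-1]); np.savez('w14.npz',**w)
hsv=cv2.cvtColor(w['color'],cv2.COLOR_RGB2HSV).astype(int); tp=s['tool_pos']
p=proj(w,[*tp[:2],tp[2]-63.8+25]); print("exp base top if centred",p,"tilt ref head",proj(w,[*tp[:2],tp[2]+6]))
ct=blob((hsv[...,0]<28)&(hsv[...,1]>60),p,95); hull=cv2.convexHull(ct); a=cv2.approxPolyDP(hull,8,True)[:,0]; print(a.tolist())
ct=blob((hsv[...,0]<16)&(hsv[...,1]>150),p,110); print("orange",cv2.boundingRect(ct))
E
```

```text
t 24.4 at [ 525.1 -299.7  194.8] yaw 130.7
to (525.8, -299.9, 69, 130.6) rows 3 each [-0.002, 0.001, 0.35] total [-0.005, 0.003, 1.049] spin 0.0004 =0.1 deg
[ 0.3  0.5  0.2  1.7 -0.1  1.   1.3]
exp base top if centred [277.9 268.1] tilt ref head [277.6 322.1]
[[258, 193], [341, 237], [349, 252], [307, 340], [283, 353], [253, 343], [209, 290]]
orange (245, 254, 68, 99)
```

carry_out(commands=[{"fingers": -1, "spin": 0, "offset": [-0.01, 0, 0.2]}, {"fingers": -1, "spin": 0, "offset": [0, 0, 0.3]}, {"fingers": -1, "spin": 0, "offset": [0, 0, 0.3]}, {"fingers": -1, "spin": 0, "offset": [0, 0, 0.15]}, {"fingers": -1, "spin": 0, "offset": [0, 0, 0.08]}, {"fingers": -1, "spin": 0, "offset": [0, 0, 0.014]}, {"fingers": -1, "spin": 0, "offset": [0, 0, 0]}, {"fingers": -1, "spin": 0, "offset": [0, 0, 0]}, {"fingers": -1, "spin": 0, "offset": [0, 0, 0.01]}, {"fingers": -1, "spin": 0, "offset": [0, 0, 0]}])

```text
t: 25.4
tool_pos: [526.5, -300.9, 69.3]
orientation: [3.141, 0.001, 2.28]
force: [-0.2, -0.3, -2.0]
width: 27.0
finger_force: 30.4
```

carry_out(commands=[{"fingers": -1, "spin": 0, "offset": [0, 0, 0]}, {"fingers": -1, "spin": 0, "offset": [0, 0, 0]}])

```text
t: 25.6
tool_pos: [526.1, -300.8, 68.7]
orientation: [3.141, 0.0, 2.28]
force: [-0.8, 0.2, -2.5]
width: 27.0
finger_force: 30.4
```

carry_out(commands=[{"fingers": -1, "spin": 0, "offset": [0, 0, 0.01]}, {"fingers": -1, "spin": 0, "offset": [0, 0, 0.005]}, {"fingers": -1, "spin": 0, "offset": [0, 0, 0]}, {"fingers": -1, "spin": 0, "offset": [0, 0, 0]}])

```text
t: 26.0
tool_pos: [526.2, -301.0, 67.9]
orientation: [3.141, 0.0, 2.279]
force: [-2.9, 1.4, 7.9]
width: 26.8
finger_force: 31.0
```

carry_out(commands=[{"fingers": 0.2, "spin": 0, "offset": [0, 0, 0]}, {"fingers": 0.2, "spin": 0, "offset": [0, 0, 0]}, {"fingers": 0.2, "spin": 0, "offset": [0, 0, 0]}, {"fingers": 0.2, "spin": 0, "offset": [0, 0, -0.2]}, {"fingers": 0.2, "spin": 0, "offset": [0, 0, -0.35]}, {"fingers": 1, "spin": 0, "offset": [0, 0, -0.35]}, {"fingers": 1, "spin": 0, "offset": [0, 0, -0.2]}, {"fingers": 1, "spin": -0.0225, "offset": [0, 0, 0]}, {"fingers": 1, "spin": -0.0225, "offset": [0, 0, 0]}, {"fingers": 1, "spin": -0.0225, "offset": [0, 0, 0]}])

```text
t: 27.0
tool_pos: [526.1, -300.7, 199.0]
orientation: [-3.142, 0.0, 2.71]
force: [-0.8, -0.1, 0.1]
width: 85.4
finger_force: 0.0
```

carry_out(commands=[{"fingers": 1, "spin": -0.0225, "offset": [0, 0, 0]}, {"fingers": 1, "spin": -0.0225, "offset": [0, 0, 0]}, {"fingers": 1, "spin": -0.0225, "offset": [0, 0, 0]}, {"fingers": 1, "spin": -0.0225, "offset": [0, 0, 0]}, {"fingers": 1, "spin": -0.0095, "offset": [0, 0, 0]}, {"fingers": 1, "spin": 0, "offset": [0, 0, 0]}, {"fingers": 1, "spin": 0, "offset": [0, 0, 0]}])

```text
t: 27.7
tool_pos: [525.9, -300.8, 198.5]
orientation: [3.141, -0.0, -2.956]
force: [-1.2, 0.5, 0.9]
width: 85.3
finger_force: 0.0
```

```bash
python3 - <<'E'
from h import *
plan((697,-113,200,None)); w=cam('wrist'); np.savez('w15.npz',**w); cv2.imwrite('pics/w15.png',w['color'][:,:,::-1])
hsv=cv2.cvtColor(w['color'],cv2.COLOR_RGB2HSV).astype(int)
p=proj(w,(525.8,-300,74)); print("exp head",p,"base29",proj(w,(525.8,-300,29)))
ct=blob((hsv[...,0]<28)&(hsv[...,1]>60),p,80); print(cv2.boundingRect(ct),cv2.minAreaRect(ct))
ct=blob((hsv[...,0]<16)&(hsv[...,1]>150)&(hsv[...,2]>120),p,40); print("orange",cv2.boundingRect(ct))
m=((hsv[...,1]<25)&(hsv[...,2]>185)); ct=blob(m,(270,190),190); a=cv2.approxPolyDP(cv2.convexHull(ct),8,True)[:,0]; print(a.tolist()); print(np.array([ray(w,*q,22) for q in a]))
E
```

```text
t 27.7 at [ 525.9 -300.8  198.5] yaw -169.4
to (697, -113, 200, None) rows 6 each [-0.282, 0.213, -0.002] total [-1.69, 1.276, -0.013] spin 0.0 =0.0 deg
exp head [277.4 212.5] base29 [277.5 195.8]
(241, 161, 66, 70) ((273.5, 195.5), (69.0, 65.0), 90.0)
orange (256, 186, 36, 42)
[[341, 32], [330, 249], [225, 249], [213, 32]]
[[ 389.1 -275.6]
 [ 570.1 -241.2]
 [ 588.5 -338.9]
 [ 407.4 -373. ]]
```

carry_out(commands=[{"fingers": 1, "spin": 0, "offset": [-0.2, 0.15, 0]}, {"fingers": 1, "spin": 0, "offset": [-0.28, 0.213, 0]}, {"fingers": 1, "spin": 0, "offset": [-0.28, 0.213, 0]}, {"fingers": 1, "spin": 0, "offset": [-0.28, 0.213, 0]}, {"fingers": 1, "spin": 0, "offset": [-0.28, 0.213, 0]}, {"fingers": 1, "spin": 0, "offset": [-0.2, 0.15, 0]}, {"fingers": 1, "spin": 0, "offset": [-0.16, 0.12, 0]}, {"fingers": 1, "spin": 0, "offset": [0, 0, 0]}, {"fingers": 1, "spin": 0, "offset": [0, 0, 0]}, {"fingers": 1, "spin": 0, "offset": [0, 0, 0]}])

```text
t: 28.75
tool_pos: [694.8, -115.0, 198.4]
orientation: [-3.141, -0.001, -2.956]
force: [-1.0, 0.4, 0.9]
width: 85.7
finger_force: 0.0
```

carry_out(commands=[{"fingers": 1, "spin": 0, "offset": [0, 0, 0]}, {"fingers": 1, "spin": 0, "offset": [0, 0, 0]}])

```text
t: 28.95
tool_pos: [695.2, -114.7, 198.9]
orientation: [-3.141, -0.0, -2.956]
force: [0.1, -0.1, 0.0]
width: 85.3
finger_force: 0.0
```

```bash
python3 - <<'E'
from h import *
plan((695,-112,45,None)); w=cam('wrist'); np.savez('w16.npz',**w); cv2.imwrite('pics/w16.png',w['color'][:,:,::-1])
hsv=cv2.cvtColor(w['color'],cv2.COLOR_RGB2HSV).astype(int)
p=proj(w,(695,-112,50)); print("exp top",p,"bottom",proj(w,(695,-112,0)))
for t in (90,130,150,170,190):
    try: ct=blob((hsv[...,1]<20)&(hsv[...,2]>t),p,60); print(t,cv2.boundingRect(ct),cv2.contourArea(ct))
    except ValueError: print(t,'none')
x=int(p[0]); print([(v,hsv[v,x].tolist()) for v in range(140,290,8)])
E
```

```text
t 28.9 at [ 695.2 -114.7  198.9] yaw -169.4
to (695, -112, 45, None) rows 4 each [-0.001, 0.006, 0.321] total [-0.003, 0.023, 1.282] spin 0.0 =0.0 deg
exp top [279.9 203.2] bottom [279.7 187.6]
90 (246, 172, 68, 66) 3403.5
130 (246, 173, 68, 64) 3297.5
150 (247, 174, 67, 62) 3221.5
170 (293, 188, 21, 45) 478.5
190 (293, 189, 21, 44) 446.5
[(140, [52, 45, 108]), (148, [60, 35, 109]), (156, [51, 34, 106]), (164, [150, 8, 90]), (172, [143, 13, 76]), (180, [0, 6, 162]), (188, [170, 9, 166]), (196, [11, 12, 165]), (204, [175, 9, 169]), (212, [10, 9, 163]), (220, [15, 10, 160]), (228, [12, 8, 156]), (236, [15, 13, 155]), (244, [56, 36, 178]), (252, [55, 41, 174]), (260, [53, 39, 177]), (268, [56, 41, 182]), (276, [55, 34, 179]), (284, [56, 38, 180])]
```

carry_out(commands=[{"fingers": 1, "spin": 0, "offset": [0.01, 0.025, 0.3]}, {"fingers": 1, "spin": 0, "offset": [0, 0, 0.35]}, {"fingers": 1, "spin": 0, "offset": [0, 0, 0.35]}, {"fingers": 1, "spin": 0, "offset": [0, 0, 0.2]}, {"fingers": 1, "spin": 0, "offset": [0, 0, 0.082]}, {"fingers": 1, "spin": 0, "offset": [0, 0, 0]}, {"fingers": 1, "spin": 0, "offset": [0, 0, 0]}, {"fingers": 1, "spin": 0, "offset": [0, 0, 0]}, {"fingers": -1, "spin": 0, "offset": [0, 0, 0]}, {"fingers": -1, "spin": 0, "offset": [0, 0, 0]}], grip_force=40)

```text
t: 30.0
tool_pos: [694.9, -110.9, 46.3]
orientation: [-3.141, 0.002, -2.954]
force: [1.0, -1.8, 1.8]
width: 59.0
finger_force: 1.2
```

carry_out(commands=[{"fingers": -1, "spin": 0, "offset": [0, 0, 0]}, {"fingers": -1, "spin": 0, "offset": [0, 0, 0]}, {"fingers": -1, "spin": 0, "offset": [0, 0, 0]}])

```text
t: 30.3
tool_pos: [695.1, -111.1, 46.5]
orientation: [-3.14, 0.002, -2.954]
force: [-0.4, -0.7, 6.4]
width: 54.8
finger_force: 43.1
```

```bash
python3 - <<'E'
from h import *
plan((694,-112,195,None),(437.4,-316.9,195,None))
E
```

```text
t 30.3 at [ 695.1 -111.1   46.5] yaw -169.3
to (694, -112, 195, None) rows 4 each [0.003, -0.001, -0.309] total [0.01, -0.006, -1.237] spin 0.0 =0.0 deg
to (437.4, -316.9, 195, None) rows 8 each [0.302, -0.16, -0.0] total [2.419, -1.28, -0.0] spin 0.0 =0.0 deg
```

carry_out(commands=[{"fingers": -1, "spin": 0, "offset": [0, 0, -0.2]}, {"fingers": -1, "spin": 0, "offset": [0, 0, -0.35]}, {"fingers": -1, "spin": 0, "offset": [0, 0, -0.35]}, {"fingers": -1, "spin": 0, "offset": [0, 0, -0.34]}, {"fingers": -1, "spin": 0, "offset": [0.2, -0.1, 0]}, {"fingers": -1, "spin": 0, "offset": [0.3, -0.16, 0]}, {"fingers": -1, "spin": 0, "offset": [0.3, -0.16, 0]}, {"fingers": -1, "spin": 0, "offset": [0.3, -0.16, 0]}, {"fingers": -1, "spin": 0, "offset": [0.3, -0.16, 0]}, {"fingers": -1, "spin": 0, "offset": [0.3, -0.16, 0]}])

```text
t: 31.3
tool_pos: [511.8, -255.2, 193.4]
orientation: [3.141, -0.0, -2.954]
force: [-0.1, -1.5, -2.1]
width: 54.6
finger_force: 42.9
```

carry_out(commands=[{"fingers": -1, "spin": 0, "offset": [0.3, -0.16, 0]}, {"fingers": -1, "spin": 0, "offset": [0.25, -0.13, 0]}, {"fingers": -1, "spin": 0, "offset": [0.17, -0.09, 0]}, {"fingers": -1, "spin": 0, "offset": [0, 0, 0]}, {"fingers": -1, "spin": 0, "offset": [0, 0, 0]}, {"fingers": -1, "spin": 0, "offset": [0, 0, 0]}, {"fingers": -1, "spin": 0, "offset": [0, 0, 0]}])

```text
t: 32.0
tool_pos: [438.3, -314.3, 193.5]
orientation: [3.141, 0.0, -2.952]
force: [0.4, -0.0, -1.5]
width: 54.2
finger_force: 42.9
```

```bash
python3 - <<'E'
from h import *
plan((437.4,-316.9,52,-169.1)); s=r.read_state(); tp=s['tool_pos']; print(s['width'],s['joints'])
w=cam('wrist'); cv2.imwrite('pics/w17.png',w['color'][:,:,::-1])
hsv=cv2.cvtColor(w['color'],cv2.COLOR_RGB2HSV).astype(int)
p=proj(w,[*tp[:2],tp[2]+3.5]); print("exp top",p)
x=int(p[0]); print([(v,hsv[v,x].tolist()) for v in range(200,410,6)])
E
```

```text
t 32.0 at [ 438.3 -314.3  193.5] yaw -169.1
to (437.4, -316.9, 52, -169.1) rows 4 each [0.003, -0.005, 0.295] total [0.011, -0.02, 1.18] spin -0.0001 =-0.0 deg
54.22036256112432 [ 0.6  0.3 -0.   1.9 -0.   0.9  2.3]
exp top [274.3 315.7]
[(200, [150, 9, 28]), (206, [6, 35, 36]), (212, [160, 23, 33]), (218, [168, 11, 116]), (224, [8, 8, 126]), (230, [18, 10, 125]), (236, [150, 2, 121]), (242, [143, 16, 64]), (248, [0, 10, 129]), (254, [113, 15, 69]), (260, [0, 6, 221]), (266, [6, 6, 225]), (272, [4, 8, 225]), (278, [175, 7, 225]), (284, [5, 8, 200]), (290, [9, 9, 201]), (296, [0, 8, 202]), (302, [171, 9, 202]), (308, [8, 10, 197]), (314, [0, 7, 193]), (320, [0, 9, 197]), (326, [0, 5, 194]), (332, [6, 7, 193]), (338, [6, 7, 192]), (344, [15, 8, 188]), (350, [7, 11, 217]), (356, [0, 10, 130]), (362, [12, 10, 134]), (368, [6, 9, 136]), (374, [40, 6, 122]), (380, [58, 42, 91]), (386, [51, 49, 89]), (392, [54, 39, 91]), (398, [80, 21, 37]), (404, [70, 35, 22])]
```

carry_out(commands=[{"fingers": -1, "spin": 0, "offset": [-0.01, -0.02, 0.2]}, {"fingers": -1, "spin": 0, "offset": [0, 0, 0.35]}, {"fingers": -1, "spin": 0, "offset": [0, 0, 0.35]}, {"fingers": -1, "spin": 0, "offset": [0, 0, 0.16]}, {"fingers": -1, "spin": 0, "offset": [0, 0, 0.08]}, {"fingers": -1, "spin": 0, "offset": [0, 0, 0.03]}, {"fingers": -1, "spin": 0, "offset": [0, 0, 0]}, {"fingers": -1, "spin": 0, "offset": [0, 0, 0]}, {"fingers": -1, "spin": 0, "offset": [0, 0, 0.01]}, {"fingers": -1, "spin": 0, "offset": [0, 0, 0]}])

```text
t: 33.05
tool_pos: [439.4, -318.0, 52.9]
orientation: [-3.14, 0.001, -2.954]
force: [0.6, 0.3, -1.6]
width: 55.3
finger_force: 43.0
```

carry_out(commands=[{"fingers": -1, "spin": 0, "offset": [0, 0, 0]}, {"fingers": -1, "spin": 0, "offset": [0, 0, 0.005]}, {"fingers": -1, "spin": 0, "offset": [0, 0, 0]}])

```text
t: 33.35
tool_pos: [438.8, -317.6, 51.5]
orientation: [-3.142, 0.0, -2.954]
force: [-0.9, 0.3, -1.9]
width: 54.4
finger_force: 43.0
```

carry_out(commands=[{"fingers": -1, "spin": 0, "offset": [0, 0, 0.01]}, {"fingers": -1, "spin": 0, "offset": [0, 0, 0]}, {"fingers": -1, "spin": 0, "offset": [0, 0, 0]}, {"fingers": -1, "spin": 0, "offset": [0, 0, 0]}])

```text
t: 33.75
tool_pos: [438.9, -317.7, 50.5]
orientation: [-3.141, 0.0, -2.954]
force: [-1.4, 0.8, 4.5]
width: 54.7
finger_force: 43.3
```

carry_out(commands=[{"fingers": 0.6, "spin": 0, "offset": [0, 0, 0]}, {"fingers": 0.6, "spin": 0, "offset": [0, 0, 0]}, {"fingers": 0.6, "spin": 0, "offset": [0, 0, 0]}, {"fingers": 0.6, "spin": 0, "offset": [0, 0, -0.2]}, {"fingers": 0.6, "spin": 0, "offset": [0, 0, -0.35]}, {"fingers": 0.6, "spin": 0, "offset": [0, 0, -0.35]}, {"fingers": 0.6, "spin": 0, "offset": [0, 0, -0.35]}, {"fingers": 0.6, "spin": 0, "offset": [0, 0, -0.35]}, {"fingers": 0.6, "spin": 0, "offset": [0, 0, -0.2]}, {"fingers": 0.6, "spin": 0, "offset": [0, 0, 0]}])

```text
t: 34.75
tool_pos: [441.0, -319.1, 270.7]
orientation: [-3.136, 0.006, -2.954]
force: [0.3, -0.3, -0.3]
width: 68.3
finger_force: 0.0
```

```bash
python3 - <<'E'
from h import *
t=cam('top'); s=cam('side')
a=cv2.resize(t['color'][80:320,20:500],(800,400)); 
cv2.imwrite('pics/fin.png',np.vstack([a,np.zeros((0,800,3),np.uint8)])[:,:,::-1])
b=cv2.resize(s['color'][140:360,170:410],(480,440)); 
out=np.zeros((600,800,3),np.uint8); out[:300,:600]=cv2.resize(t['color'][80:320,20:500],(600,300)); out[300:,:]=cv2.resize(s['color'][150:360,170:450],(800,600))[:600][0:600:2]; 
cv2.imwrite('pics/fin.png',out[:,:,::-1]); plan()
E
```

```text
t 34.9 at [ 438.9 -317.7  266.4] yaw -169.3
```

View pics/fin.png

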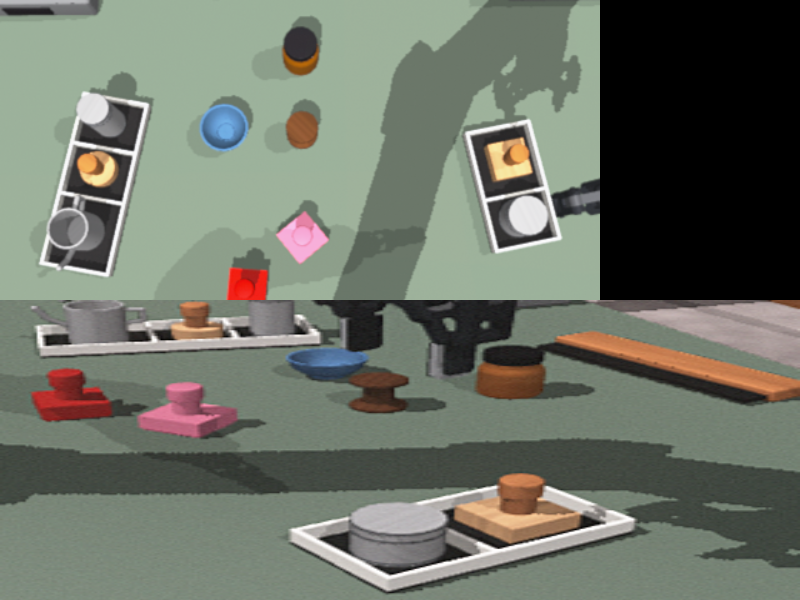

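The final views show all five things upright in their bays: can, round stamp and tall tin in the long tray (top view (70,228), (97,168), (97,110)), and square stamp and short tin in the short tray ((510,158), (527,215)). The jar, bowl and spool are where they were.

```bash
python3 -c "
from station import r
print(r.close_job())"
```

```text
the job is handed in; nothing more can be done
None
```

Both kits are made up and the job is handed in at about 35 s of the 115 s: in the final camera views all five pieces stand upright in their bays, and the jar, bowl and spool are where they were.

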